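Gauge the adjuster depth in a printer's blue service post

TASK

Check how deep the adjuster sits in the blue service post of the printer chassis: take the yellow-handled depth gauge by its handle, lower its rod into the hole in the blue post, and keep pressing down until the rod bottoms on the adjuster, so that the gauge's sliding foot, stopped by the top of the post, shows the depth. Then let go and leave the gauge standing upright in the blue post with its rod still on the bottom.

Things in the scene. Friction and masses are not known exactly. Their poses are not given: they have to be found in the camera images.
- gauge: Depth gauge standing upright on its foot: a steel rod 8 mm across with dark rings every 10 mm, and on top a yellow cylindrical handle 26 mm across with a thin black band. 150 mm tall, about 130 g. Origin: centre of the rod's lower end (tip); z runs up the rod. The handle spans 110 to 150 mm above the origin; hold it at about 130 mm. A round foot slides on the rod (gauge_foot).
- gauge_foot (a joint): Travel (m) of the gauge's foot up the rod: its reading. The foot is an aluminium disc 60 mm across, 8 mm thick, with a black hub. At 0 (start) its underside is level with the rod's tip; it slides up to 0.06. Its friction of about 4 N exceeds the gauge's weight: the rod does not sink by itself but must be pressed down; once it has bottomed, the force rises well above 4 N.
- blue_mouth (a point): Centre of the hole's mouth in the flat top of the blue post, a fixed block 64 x 64 x 55 mm tall on the black chassis deck; its top is 70 mm above the bench. The hole is round, vertical, 28 mm wide; z up. A white and a grey post of the same shape and hole width stand in one row with it, 90 mm apart; which is where changes.
- adjuster_face (a point): Centre of the top face of the adjuster, a white disc 25 mm across that is the bottom of the hole in the blue post. It lies 22 to 42 mm below the mouth, differently each time; it is firm, it does not give way when pressed with less than 60 N. z up.
Not all that is in view belongs to the job. Of the things shaped like the gauge, the steel one is meant.

How it is judged (in metres and radians):
At the end, for the whole second after the job is handed in: The gauge stands released and still in the blue post, within 10 degrees of upright, the tip of its rod within 5 mm of the adjuster's face in height and within 14 mm of its centre sideways, its foot pushed at least 17 mm up the rod (horizontal distance between gauge and adjuster_face below 0.014 m and z of gauge in the frame of adjuster_face between -0.005 and 0.005 m and angle between gauge's own z axis and vertical below 0.175 rad and value of joint gauge_foot above 0.017 m and linear speed of gauge below 0.02 m/s); the robot touches nothing.
It also fails if it takes over 35 s, if anything falls off the work surface, if the arm or the gripper's body presses on something with over 40 N, if the wrist force passes 120 N, or if a joint passes its speed limit or range.

ROBOT

A 6-joint arm with a two-finger parallel gripper is mounted at the origin on the work surface. World frame = base frame: x ahead of the robot, y to its left, z up, the work surface at z = 0. Lengths are in m, angles in degrees, forces in N, time in s.
With the tool pointing down it reaches from about 0.4 to 0.825 m from the base axis. Payload 7 kg.
Tool frame: the origin (TCP) lies midway between the tips of the shut fingers; the grasp point (between the pads) lies 19 mm behind it; z points along the fingers, x is the direction in which the jaws open and shut, and the axes are right-handed (so a half turn about z gives the same grasp; the last joint's range is limited). The gripper opens to 88 mm and grips with 3 to 60 N. Pads are 19 mm wide; open, the fingers measure 130 mm over their backs; the gripper's body (78 mm by 193 mm) begins 47 mm behind the grasp point.
Start: joints at [-48.581, 20.546, 0.682, 0, -70.136, -16.507], TCP at [0.284, -0.612, 0.227] pointing down, gripper open.
Joint ranges: [-176.03, 176.03], [-82.01, 121.73], [-58.28, 71.71], [-173.87, 95.51], [-174.79, -0.11], [-173.66, 173.66]. Speed limits (degrees/s): [136.94, 136.94, 172.46, 180, 180, 180].

INTERFACE

Orientations are given as [roll, pitch, yaw] about the fixed x, y, z axes, in that order (R = Rz(yaw) Ry(pitch) Rx(roll)).
In Python, from plant import * gives the robot as it stands. The module is installed in compiled form; this text tells all that it offers.
- The arm moves only by the shell command python3 -m pendant 'ROWS' [OPENING]. ROWS is JSON, a list that holds one entry, the list of rows, each a list of 6 numbers: the shift along the world's x, y, z in mm, then the turn, a rotation vector about the world's x, y, z in degrees. A call has 1 to 10 rows; each row is the pose to reach, as a shift and turn from the pose commanded when the call began; what a row does not reach only later rows make up. A row lasts 1/8 s, in which the tool goes at most 62.5 mm and 10.7 degrees, less where a joint would pass 70% of its speed; a pose out of reach is approached as far as the arm can. A call with a gripper value outside its range is refused whole. OPENING is the closure, from -1 (fully open) to 1 (shut), set as the call begins (- or left out, the last holds). The fingers move at their own pace and stop on an object; the grip force is fixed at half the most. Time passes only in rows, so rows that repeat a pose let the fingers close. It gives the time, the measured TCP pose, the force and the opening at its end, in the units of the state.
- get_obs(): the state, without advancing time (a new reading comes with each control period).
- snapshot(name): name is "side" or "top"; returns a dict with "pixels" (400x640x3 uint8, red, green, blue), "depth" (400x640 float32, m along the optical axis (not along the pixel's ray), 0 where there is no reading), "fx", "fy", "cx", "cy" (pixels), "dist" ([k1, k2, p1, p2, k3] as OpenCV has them; the pictures are not rectified), "pose" (4x4, takes a point from camera to world coordinates). Camera axes: x right, y down, z forward; pixel columns grow to the right and rows downward; lengths in m; the calibration is good to about 2 mm. A picture is of the moment at which its call begins.
- close_job(): hands the job in, once; it reports no verdict.
The state is a dict: "clock": time; "joint_pos": joint angles; "qvel": joint speeds; "tau": joint torques, N m; "tool_pos": TCP position; "orientation": TCP orientation; "force": force on the tool from outside, world axes, zero at the start; "moment": the same for the moment, N m; "opening": finger opening in m.
Only numpy, scipy, OpenCV 4.12 (cv2) and the standard library are available. Lean on these libraries where they do the work, as an engineer would, in place of code of your own. Each camera call takes 0.05 s, during which the arm holds its last target. There are 200 camera calls.

## Working session

There is one attempt and no reset: what is moved stays moved. The work goes in short steps, Python scripts to look and compute and a shell command to move; the robot and the scene stay as the last step left them, time stands still between calls to the robot, and variables do not carry over. Pictures are saved under pics/ and viewed, about 8 in all and at most 12, crops included, and the job is handed in when it is done.

```bash
mkdir -p pics
cat > h.py <<'E'
from plant import *
import numpy as np, cv2
def snap(n,f):
    s=snapshot(n); cv2.imwrite('pics/'+f,s['pixels'][:,:,::-1]); np.save('pics/'+f+'.npy',s,allow_pickle=True); return s
def load(f): return np.load('pics/'+f+'.npy',allow_pickle=True).item()
def ray(s,u,v):
    K=np.array([[s['fx'],0,s['cx']],[0,s['fy'],s['cy']],[0,0,1.]])
    p=cv2.undistortPoints(np.array([[[u,v]]],float),K,np.array(s['dist'],float))[0,0]
    P=np.array(s['pose']); return P[:3,3],P[:3,:3]@np.array([p[0],p[1],1.])
def onz(s,u,v,z):
    o,d=ray(s,u,v); return o+d*(z-o[2])/d[2]
def dep(s,u,v):
    o,d=ray(s,u,v); return o+d*s['depth'][int(v),int(u)]
E
python3 - <<'E'
from h import *
for n in ('side','top'):
    s=snap(n,n+'1.png'); print(n,np.array(s['pose']).round(3).tolist())
a=[cv2.imread('pics/%s1.png'%n) for n in('side','top')]
print(get_obs())
E
```

```text
side [[-0.856, -0.339, 0.391, 0.183], [-0.517, 0.544, -0.66, 0.616], [0.011, -0.767, -0.641, 0.665], [0.0, 0.0, 0.0, 1.0]]
top [[-0.007, -0.993, 0.118, 0.444], [-1.0, 0.01, 0.02, -0.021], [-0.022, -0.118, -0.993, 0.866], [0.0, 0.0, 0.0, 1.0]]
{'clock': 0.1, 'joint_pos': array([-4.85802539e+01,  2.05863392e+01,  6.40381402e-01, -1.87197963e-02,
       -7.01363580e+01, -1.65067986e+01]), 'qvel': array([ 0.03940195, -0.14505521,  0.16362557,  0.01213882,  0.00787513,
       -0.01153267]), 'tau': array([-2.49794302e-04, -5.84162557e+01,  2.93753314e+01,  7.01566994e+00,
        1.01582502e-02, -8.87229277e-06]), 'tool_pos': array([ 0.28413679, -0.61180676,  0.2257348 ]), 'orientation': array([-1.79993483e+02, -8.39239846e-02,  1.14906569e+02]), 'force': array([-0.73617291, -0.66236965,  0.94445814]), 'moment': array([-0.02014787, -0.03937309, -0.00021814]), 'opening': 0.08720571650458327}
```

View pics/side1.png

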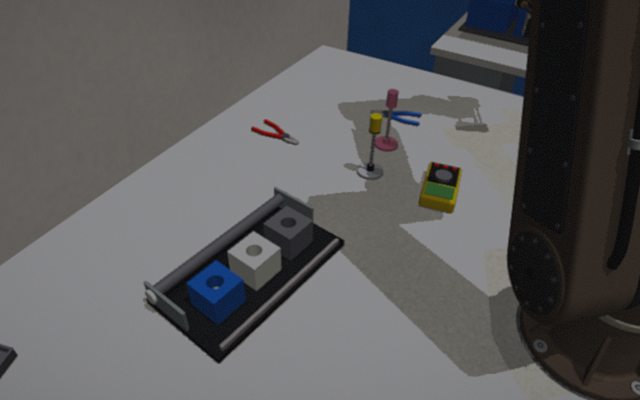

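View pics/top1.png

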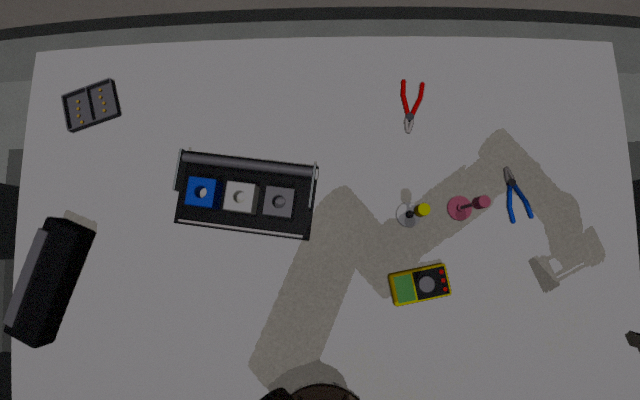

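The side view shows a yellow-handled steel gauge (handle 376,123; foot 370,171), a pink look-alike (392,98) and a yellow multimeter (440,187). The blue post's hole is at (215,282). In the top view these are the yellow handle (424,210), the pink one (483,202), the multimeter (420,285) and the blue hole (202,192). I'm choosing the yellow handle with the steel rod, and will measure it and check it in a close crop.

Run:
```python
from h import *
S=load('side1.png');T=load('top1.png')
def hs(s): return cv2.cvtColor(s['pixels'],cv2.COLOR_RGB2HSV)
def mask(s,lo,hi,box):
    m=cv2.inRange(hs(s),lo,hi); k=np.zeros_like(m); x0,y0,x1,y1=box; k[y0:y1,x0:x1]=255; return m&k
def inter(a,b):
    (o,d),(p,e)=a,b; d=d/np.linalg.norm(d);e=e/np.linalg.norm(e)
    t=np.linalg.lstsq(np.c_[d,-e],p-o,rcond=None)[0]; A=o+d*t[0];B=p+e*t[1]; return (A+B)/2,np.linalg.norm(A-B)
c=[]
for s,b in((S,(360,105,390,140)),(T,(410,195,435,222))):
    m=mask(s,(20,120,50),(35,255,255),b); ys,xs=np.nonzero(m); c.append(((xs.min()+xs.max())/2,(ys.min()+ys.max())/2)); print('handle',xs.min(),xs.max(),ys.min(),ys.max())
print('handle mid',inter(ray(S,*c[0]),ray(T,*c[1])))
# foot: non-table surfaces, depth-based points
def cloud(s,b,z0,z1):
    x0,y0,x1,y1=b; return np.array([q for v in range(y0,y1) for u in range(x0,x1) if s['depth'][v,u]>0 for q in [dep(s,u,v)] if z0<q[2]<z1])
for nm,s,b in(('S',S,(350,105,392,185)),('T',T,(390,195,435,235))):
    for z0,z1 in((.005,.014),(.143,.158)):
        q=cloud(s,b,z0,z1); 
        if len(q): print(nm,z0,len(q),q.min(0),q.max(0),(q.min(0)+q.max(0))/2)
# hole
for nm,s,b in(('S',S,(185,255,250,325)),('T',T,(180,172,222,212))):
    m=mask(s,(100,150,30),(125,255,255),b)
    cs,h=cv2.findContours(m,cv2.RETR_CCOMP,cv2.CHAIN_APPROX_NONE)
    for k,cc in enumerate(cs):
        if cv2.contourArea(cc)>15: 
            x,y,w,hh=cv2.boundingRect(cc); print(nm,(x,y,w,hh),h[0,k,3],onz(s,x+w/2-.5,y+hh/2-.5,.07))
q=cloud(T,(178,170,222,214),.064,.076); print('bluetop',len(q),q.min(0),q.max(0),q.mean(0))
q=cloud(T,(180,172,222,212),.02,.06); print('hole',np.median(q,0),len(q))
a=cv2.resize(S['pixels'][255:325,180:260],None,fx=6,fy=6,interpolation=2)
b=cv2.resize(S['pixels'][80:185,345:415],None,fx=4,fy=4,interpolation=2)
t=cv2.resize(T['pixels'][170:215,178:225],None,fx=6,fy=6,interpolation=2)
im=np.zeros((420,800+250,3),np.uint8); im[:420,:480]=a; im[:420,485:765]=b; im[:270,767:1049]=t
cv2.imwrite('pics/crop1.png',cv2.resize(im,None,fx=.76,fy=.76)[:,:,::-1])
```

```text
handle 370 382 113 134
handle 417 430 203 216
handle mid (array([ 0.50780899, -0.21563854,  0.12805059]), np.float64(0.000136891765535245))
S 0.005 516 [ 0.4770617  -0.47835958  0.00503139] [ 0.63088068 -0.17853042  0.01391589] [ 0.55397119 -0.328445    0.00947364]
S 0.143 87 [ 0.49598422 -0.22145149  0.1430339 ] [ 0.51982872 -0.19623923  0.15229134] [ 0.50790647 -0.20884536  0.14766262]
T 0.005 362 [ 0.47910254 -0.24360094  0.00515471] [ 0.53672632 -0.18143223  0.01391879] [ 0.50791443 -0.21251659  0.00953675]
T 0.143 136 [ 0.4952495  -0.22111147  0.14398209] [ 0.51919042 -0.19654906  0.15392343] [ 0.50721996 -0.20883027  0.14895276]
S (186, 259, 60, 66) -1 [0.54473503 0.28607439 0.07      ]
S (212, 285, 8, 6) 0 [0.54984175 0.27987359 0.07      ]
T (184, 175, 38, 34) -1 [0.55831802 0.26452903 0.07      ]
T (198, 187, 10, 12) 0 [0.55603115 0.2644532  0.07      ]
bluetop 673 [0.52472326 0.23310984 0.06406431] [0.59233091 0.30512796 0.07564541] [0.55820024 0.26853016 0.07087191]
hole [0.56312939 0.27109548 0.04035072] 340
```

View pics/crop1.png

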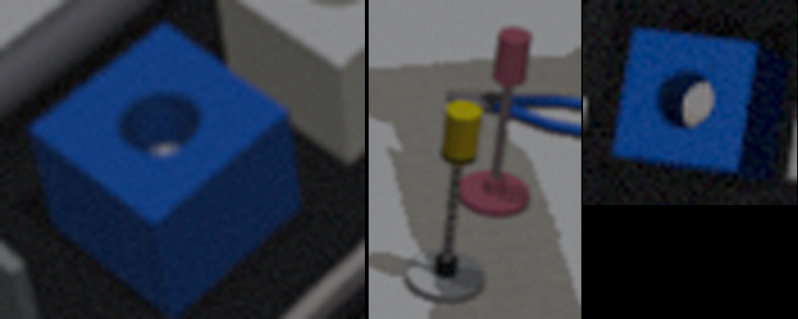

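The crop confirms the choice: steel ringed rod, yellow handle and black band, with the all-pink one as the decoy. The blue hole centre is at (214.9,282.4) in the side view and (200.6,191.7) in the top view.

```bash
python3 - <<'E'
from h import *
S=load('side1.png');T=load('top1.png')
print(onz(S,214.9,282.4,.07),onz(T,200.6,191.7,.07))
print('pink',dep(S,392,93),dep(T,485,202)); print('adj',dep(T,203,193),dep(T,204,192))
E
python3 -m pendant '[[[25,45,0,0,0,7],[50,90,0,0,0,14],[75,135,0,0,0,21],[100,180,0,0,0,28],[125,225,0,0,0,35],[150,270,0,0,0,42],[175,315,0,0,0,49],[200,360,0,0,0,56],[224,401,0,0,0,65],[224,401,0,0,0,65]]]' -1
```

```text
[0.55728698 0.27233713 0.07      ] [0.55791109 0.26893237 0.07      ]
pink [ 0.51918739 -0.32246031  0.15054187] [ 0.51970034 -0.33554254  0.15032741]
adj [0.55862554 0.27289691 0.0430012 ] [0.56145662 0.27181101 0.0395084 ]
clock: 1.35
tool_pos: [0.5095, -0.2087, 0.2262]
orientation: [180.0, -0.0, -179.8]
force: [-0.3, -0.2, -0.4]
opening: 0.0876
```

```bash
python3 -m pendant '[[[-1,-1,-30,0,0,0],[-2,-2,-60,0,0,0],[-2,-2,-90,0,0,0],[-2,-2,-115,0,0,0],[-2,-2,-115,0,0,0]]]' -1
python3 -m pendant '[[[0,0,0,0,0,0],[0,0,0,0,0,0],[0,0,0,0,0,0],[0,0,0,0,0,0],[0,0,0,0,0,0],[0,0,0,0,0,0],[0,0,0,0,0,0]]]' 1
python3 -m pendant '[[[0,0,20,0,0,0],[0,0,50,0,0,0],[0,0,80,0,0,0],[0,0,110,0,0,0],[0,0,110,0,0,0]]]'
python3 - <<'E'
from h import *
s=snap('side','s2.png');t=snap('top','t2.png')
a=cv2.resize(s['pixels'][30:210,310:470],None,fx=3,fy=3); b=cv2.resize(t['pixels'][130:280,370:490],None,fx=3,fy=3)
im=np.zeros((540,845,3),np.uint8); im[:,:480]=a; im[:450,485:845]=b; cv2.imwrite('pics/crop2.png',cv2.resize(im,(800,511))[:,:,::-1])
E
```

```text
clock: 1.98
tool_pos: [0.5043, -0.2136, 0.1097]
orientation: [180.0, -0.3, 179.8]
force: [0.2, -0.2, 0.4]
opening: 0.0874
clock: 2.85
tool_pos: [0.5064, -0.2131, 0.1115]
orientation: [-180.0, 0.0, 179.9]
force: [2.1, -1.0, -1.5]
opening: 0.0257
clock: 3.48
tool_pos: [0.5075, -0.2134, 0.2239]
orientation: [-180.0, 0.2, 179.9]
force: [0.7, -0.9, -1.2]
opening: 0.0254
```

View pics/crop2.png

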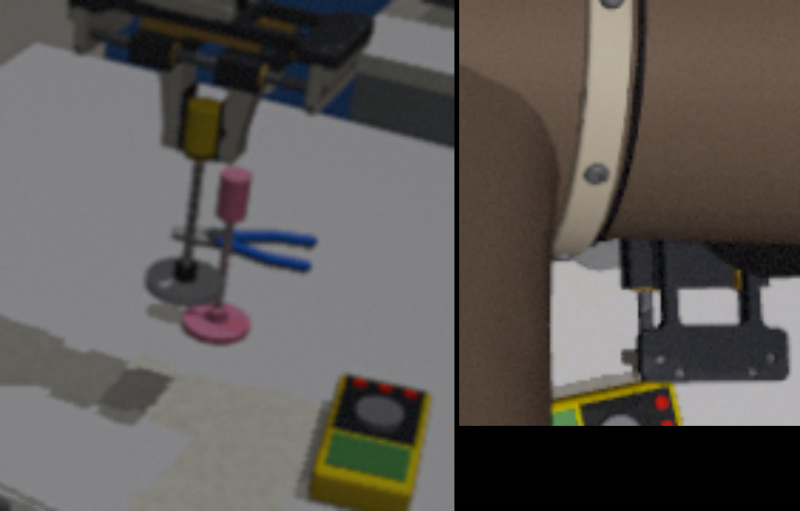

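The gauge is held upright with its foot clear of everything (side view about (375,128)), and the pink one is undisturbed. Next I'll carry it over the blue post.

```bash
python3 - <<'E'
from h import *
s=load('s2.png'); print(onz(s,375.2,127.9,.119))
E
python3 -m pendant '[[[5,45,15,0,0,0],[10,100,15,0,0,0],[15,155,15,0,0,0],[20,210,15,0,0,0],[25,265,15,0,0,0],[30,320,15,0,0,0],[40,375,15,0,0,0],[45,430,15,0,0,0],[50,465,15,0,0,0],[50,484,15,0,0,0]]]'
python3 -m pendant '[[[0,0,-5,0,0,0],[0,0,-15,0,0,0],[0,0,-15,0,0,0],[0,0,-15,0,0,0]]]'
python3 - <<'E'
from h import *
s=snap('side','s3.png');t=snap('top','t3.png')
a=cv2.resize(s['pixels'][170:340,150:280],None,fx=4,fy=4,interpolation=2)[:600]; b=cv2.resize(t['pixels'][130:250,160:260],None,fx=2.7,fy=2.7)
im=np.zeros((600,800,3),np.uint8); im[:,:520]=a; im[:b.shape[0],525:525+b.shape[1]]=b; cv2.imwrite('pics/crop3.png',im[:,:,::-1])
E
```

```text
[ 0.50703995 -0.21218193  0.119     ]
clock: 4.82
tool_pos: [0.5557, 0.2723, 0.2344]
orientation: [-179.9, -0.1, 180.0]
force: [0.3, 0.5, -1.8]
opening: 0.0253
clock: 5.32
tool_pos: [0.5564, 0.27, 0.2217]
orientation: [-180.0, 0.0, 179.9]
force: [0.5, 0.3, -1.5]
opening: 0.0255
```

View pics/crop3.png

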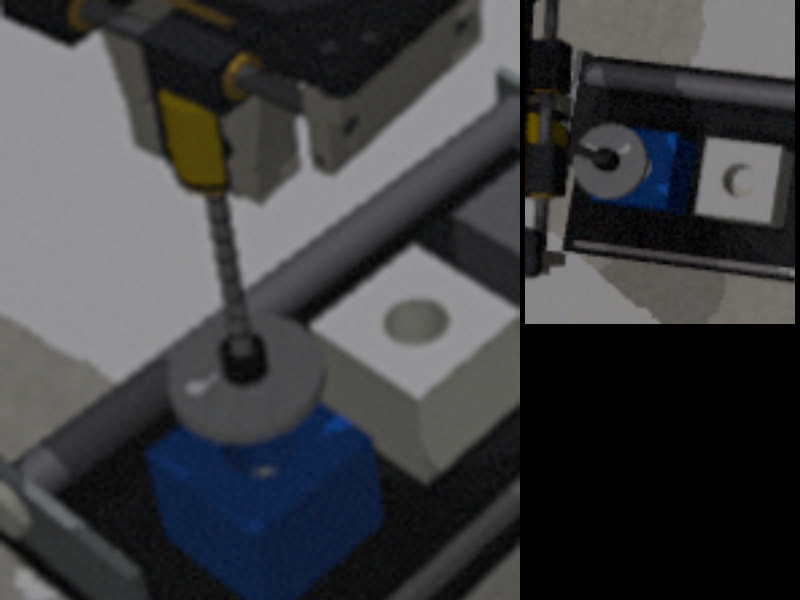

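The foot hangs above the blue post: disc centre about (211.5,264.8) in the side view and (192.2,189.6) in the top view.

Run:
```python
from h import *
s=load('s3.png');t=load('t3.png')
print(onz(s,211.5,264.8,.1187),onz(t,192.2,189.6,.1187))
for n,q,b in(('s',s,(185,240,240,285)),('t',t,(178,170,215,210))):
    c=np.array([p for v in range(b[1],b[3]) for u in range(b[0],b[2]) for p in [dep(q,u,v)] if .11<p[2]<.126])
    if len(c): print(n,len(c),np.median(c[:,2]),c.min(0),c.max(0),(c.min(0)+c.max(0))[:2]/2,cv2.minEnclosingCircle(c[:,:2].astype(np.float32)))
```

```text
[0.55306625 0.27657724 0.1187    ] [0.55569622 0.26975772 0.1187    ]
s 863 0.11881647261555806 [0.52624205 0.24359977 0.11097079] [0.58750428 0.30309261 0.12591275] [0.55687317 0.27334619] ((0.5567053556442261, 0.27369919419288635), 0.03104720637202263)
t 503 0.11981040503564533 [0.52753922 0.24305192 0.11150049] [0.58500055 0.30121793 0.12441034] [0.55626989 0.27213492] ((0.5559900403022766, 0.27170562744140625), 0.029823031276464462)
```

```bash
python3 -m pendant '[[[1,-2,-10,0,0,0],[1,-2,-25,0,0,0],[1,-2,-40,0,0,0],[1,-2,-46,0,0,0],[1,-2,-52,0,0,0],[1,-2,-52,0,0,0]]]'
python3 -m pendant '[[[0,0,-3,0,0,0],[0,0,-6,0,0,0],[0,0,-6,0,0,0]]]'
```

```text
clock: 6.18
tool_pos: [0.5571, 0.2688, 0.1691]
orientation: [-180.0, -0.0, 179.9]
force: [0.3, 0.8, -1.7]
opening: 0.0252
clock: 6.55
tool_pos: [0.5573, 0.2689, 0.1635]
orientation: [180.0, 0.0, 179.9]
force: [-0.1, -0.2, 1.3]
opening: 0.0254
```

```bash
for i in 1; do :; done
python3 -m pendant '[[[0,0,-2,0,0,0],[0,0,-4,0,0,0],[0,0,-4,0,0,0]]]'
python3 -m pendant '[[[0,0,-2,0,0,0],[0,0,-3,0,0,0],[0,0,-3,0,0,0]]]'
python3 -c "
from h import *
o=get_obs();print(o['tool_pos'],o['force'])"
```

```text
clock: 6.92
tool_pos: [0.5573, 0.2689, 0.1594]
orientation: [180.0, 0.0, 179.9]
force: [-0.3, -0.3, 1.8]
opening: 0.0253
clock: 7.3
tool_pos: [0.5574, 0.2689, 0.1565]
orientation: [180.0, 0.0, 179.9]
force: [1.0, 0.2, 2.2]
opening: 0.0254
[0.55736789 0.26887313 0.15646933] [0.99221932 0.17429585 2.18429202]
```

```bash
python3 -m pendant '[[[0,0,-1,0,0,0],[0,0,-3,0,0,0],[0,0,-3,0,0,0]]]'
python3 -m pendant '[[[0,0,-1,0,0,0],[0,0,-2,0,0,0],[0,0,-2,0,0,0]]]'
python3 -m pendant '[[[0,0,-1,0,0,0],[0,0,-2,0,0,0],[0,0,-2,0,0,0]]]'
```

```text
clock: 7.68
tool_pos: [0.5573, 0.2688, 0.1534]
orientation: [-180.0, -0.0, 179.9]
force: [1.9, -0.3, 1.5]
opening: 0.0257
clock: 8.05
tool_pos: [0.5573, 0.2688, 0.1515]
orientation: [180.0, 0.0, 179.9]
force: [0.8, 0.9, 2.3]
opening: 0.0257
clock: 8.43
tool_pos: [0.5578, 0.269, 0.151]
orientation: [180.0, 0.1, 179.9]
force: [-1.6, -0.5, 10.9]
opening: 0.0256
```

```bash
python3 -m pendant '[[[0,0,-1,0,0,0],[0,0,-1,0,0,0],[0,0,-1,0,0,0]]]'
python3 -m pendant '[[[0,0,-1,0,0,0],[0,0,-1,0,0,0],[0,0,-1,0,0,0]]]'
python3 - <<'E'
from h import *
s=snap('side','s4.png');t=load('t3.png')
cv2.imwrite('pics/crop4.png',cv2.resize(s['pixels'][170:330,150:280],None,fx=3.5,fy=3.5,interpolation=2)[:,:,::-1])
E
```

```text
clock: 8.8
tool_pos: [0.5581, 0.2691, 0.1509]
orientation: [179.9, 0.1, 180.0]
force: [-2.0, -1.6, 16.3]
opening: 0.0252
clock: 9.18
tool_pos: [0.5584, 0.2692, 0.1507]
orientation: [179.9, 0.2, 180.0]
force: [-3.6, -1.2, 19.7]
opening: 0.0255
```

View pics/crop4.png

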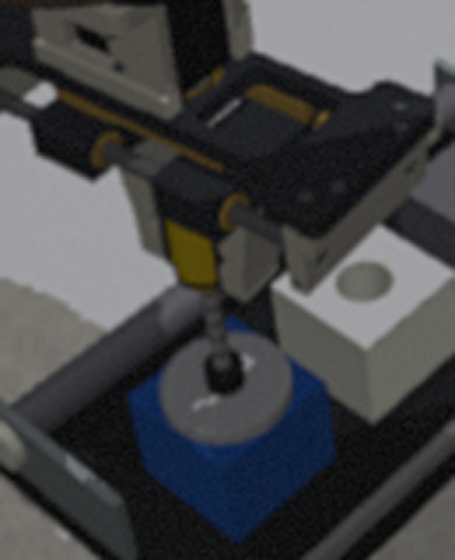

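The foot lies flat on the post (crop 225,388), the rod is well through it, and the contact is firm at about 20 N. I'll ease off the load, open the gripper and retreat upward.

```bash
python3 -m pendant '[[[0,0,2,0,0,0],[0,0,3,0,0,0],[0,0,3,0,0,0]]]'
python3 -m pendant '[[[0,0,0,0,0,0],[0,0,0,0,0,0],[0,0,0,0,0,0],[0,0,0,0,0,0],[0,0,0,0,0,0],[0,0,0,0,0,0]]]' -1
python3 -m pendant '[[[0,0,10,0,0,0],[0,0,30,0,0,0],[0,0,60,0,0,0],[0,0,90,0,0,0],[0,-50,110,0,0,0],[0,-110,110,0,0,0],[0,-170,110,0,0,0],[0,-220,110,0,0,0],[0,-220,110,0,0,0],[0,-220,110,0,0,0]]]'
python3 - <<'E'
from h import *
s=snap('side','s5.png');t=snap('top','t5.png')
for n,q,b in(('s',s,(185,190,260,300)),('t',t,(160,160,225,212))):
    c=np.array([p for v in range(b[1],b[3]) for u in range(b[0],b[2]) for p in [dep(q,u,v)] if q['depth'][v,u]>0 and abs(p[0]-.556)<.04 and abs(p[1]-.27)<.04])
    top=c[c[:,2]>c[:,2].max()-.008]; print(n,c[:,2].max(),np.median(top,0))
    m=c[(c[:,2]>.1)]; print(' handle/rod',(m.min(0)+m.max(0))/2)
    f=c[(c[:,2]>.074)&(c[:,2]<.084)];print(' foot',cv2.minEnclosingCircle(f[:,:2].astype(np.float32)),np.median(f[:,2]))
a=cv2.resize(s['pixels'][170:330,150:280],None,fx=3.5,fy=3.5,interpolation=2); b=cv2.resize(t['pixels'][150:230,160:250],None,fx=3.5,fy=3.5)
im=np.zeros((560,780,3),np.uint8); im[:,:455]=a; im[:280,460:775]=b; cv2.imwrite('pics/crop5.png',im[:,:,::-1])
E
```

```text
clock: 9.6
tool_pos: [0.5577, 0.269, 0.151]
orientation: [180.0, 0.1, 179.9]
force: [0.6, -1.0, 6.7]
opening: 0.0256
clock: 10.35
tool_pos: [0.5573, 0.2688, 0.1506]
orientation: [180.0, -0.0, 179.9]
force: [0.1, 0.0, 0.6]
opening: 0.0797
clock: 11.6
tool_pos: [0.5575, 0.0488, 0.2613]
orientation: [180.0, 0.1, 179.9]
force: [0.3, -0.6, -0.2]
opening: 0.0875
s 0.19268274572859595 [0.5555254  0.27418459 0.19007434]
 handle/rod [0.55669023 0.27293638 0.14636184]
 foot ((0.5577214956283569, 0.27238842844963074), 0.031001385301351547) 0.0790740532782912
t 0.19444986688782484 [0.55634289 0.27004842 0.19071402]
 handle/rod [0.55721074 0.27017255 0.14765317]
 foot ((0.554555356502533, 0.2697819173336029), 0.03167540952563286) 0.07921405983629459
```

View pics/crop5.png

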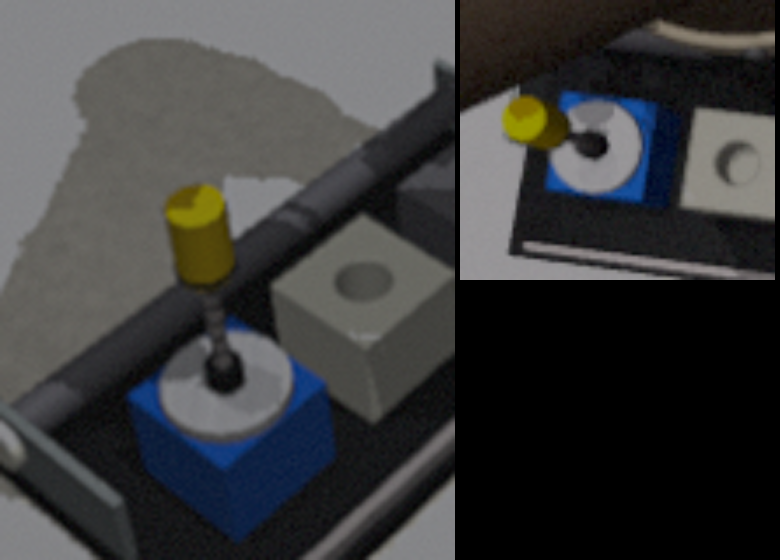

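The gauge stands upright and free in the blue post. Its handle top is at z≈0.190, so the tip is at about 0.040, and the foot is flat on the post.

```bash
python3 -c "
from plant import *
print(close_job())"
```

```text
the job is handed in; nothing more can be done
None
```

I took the steel, yellow-handled gauge by its handle, lowered it into the blue post's hole and pressed until it bottomed. While it slid, the force read about 2 N. It then rose to about 20 N with almost no further travel. I eased off, opened the gripper and moved the arm clear; the clock stood at about 11.6 s of the 35 s.

**Depth:** in the last pictures the handle top is at z ≈ 0.190 m, so the tip is at about 0.040 m. That makes the reading about 30 mm, close to the depth image's rough 0.040–0.043 m for the adjuster face.

**Position:** the gauge stands upright with its foot flat on the post, and its axis is about 1–2 mm from the estimated hole centre. The two cameras disagreed by 2–4 mm sideways on the hole and gauge positions, well inside the 14 mm tolerance.

No check failed. The hand-in reported no verdict.

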